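# Eject the slide carrier and trap it on the runway

### The job

Press the slide projector's eject bar all the way down with one fingertip and keep it down; the slide carrier is then pushed out of its slot along the runway, and you must trap it with the other finger, standing in its way above the runway, before it slides off the end. Finish while holding: one finger still keeping the bar down and the other still stopping the carrier, which rests flat and still on the runway, part-way out. Nothing is to be pinched or lifted, and leave everything else on the table where it is.

Things in the scene. Friction and masses are not known exactly. Their poses are not given: they have to be found in the camera images.
- projector: Cream slide projector, fixed. Origin at table height under the middle of the slot's mouth; z up. Housing on its -y side: x -130 to 110 mm, y 0 to -210, 105 high (lens at the -x side, to x -165 at y -115). The runway comes out on the +y side; the eject bar stands beside it on the -x side. Loose things within 90 mm of runway and bar are at most 40 mm high.
- slot_mouth (a point): Middle of the slot's mouth in the housing's face, on the runway's upper face (projector frame x 0, y 0, z 30 mm). The runway is a level metal deck, x -34 to 34, y 0 to 95, 30 mm above the table, with low side rails (top at z 36, inner faces at x -28 and 28).
- runway_end (a point): Middle of the runway's open end, on its upper face (projector frame x 0, y 95, z 30 mm); beyond it is a 30 mm drop to the table.
- bar_top (a point): Centre of the upper face of the eject bar's black pressing cap, 30 (x) by 52 mm (y), moving with it: projector frame x -64, y 62, z 48 mm when up, 38 when fully down. It goes straight down wherever pressed. Fully down it is 8 mm above the runway, so a second fingertip at that height over the runway blocks the carrier, whose top is at z 48.
- eject_bar (a joint): How far the bar is pressed, m: 0 up, 0.010 down on its stop. Its spring gives about 2.5 N at the top, 5 N fully down, plus up to 2.5 N of friction until the carrier is let go. A gate across the runway just outside the slot goes down with it and frees the carrier past about 0.006; on release the gate rises again under the carrier.
- carrier: Grey slide carrier, white slide on top: loose block 52 (x) by 60 (y) by 18 mm high, about 60 g; origin at the centre of its underside, axes as the projector's. At first in the slot, leading (+y) end 8 mm outside. Let go, a damped spring pusher (about 2 N) moves it to projector +y at 20 to 40 mm/s and keeps pushing; unless stopped it falls off the end after about 115 mm, in 3 to 6 s.
- carrier_mid (a point): Centre of the slide carrier, 9 mm above its underside; its leading end is 30 mm from here towards the projector's +y.
- loupe: Black magnifier loupe, 44 mm across, 40 high, on the table beyond the runway's end. Origin at the centre of its underside. Leave alone.
- slide_box: Grey slide box with clear lid, 62 by 82 by 38 mm high, beside the runway on its +x side. Origin at the centre of its underside. Leave alone.
- remote: Black remote control, 38 by 120 by 18 mm high, beside the eject bar on its -x side. Origin at the centre of its underside. Leave alone.
- mug: White mug, 80 mm across, 90 high, well to the left. Origin at the centre of its underside. Leave alone.
- slide_stack: Stack of mounted slides, 50 by 50 by 30 mm high, well to the left. Origin at the centre of its underside. Leave alone.
- cleaner: White bottle, 44 mm across, 110 high, well to the left. Origin at the centre of its underside. Leave alone.
- marker: Black marker pen lying, 16 mm thick, about 130 long, well to the left. Origin at the centre of its underside. Leave alone.
There are look-alikes about, which are no part of the job. Leave any blue or pink look-alike of the carrier alone.

How it is judged:
By the outcome, as a careful person would: the job done as asked, in the order asked, and still so for the second after the job is handed in, while the arm keeps its last pose, push and grip.
It also fails if it takes over 42 s, if anything falls off the work surface, if the arm or the gripper's body presses on something with over 40 N, if the wrist force passes 120 N, or if a joint passes its speed limit or range.

### The arm

A 7-joint arm with a two-finger parallel gripper is mounted at the origin on the work surface. World frame = base frame: x ahead of the robot, y to its left, z up, the work surface at z = 0. Lengths are in m, angles in rad, forces in N, time in s.
With the tool pointing down it reaches from about 0.4 to 0.85 m from the base axis. Payload 10.4 kg.
Tool frame: the origin (TCP) lies midway between the tips of the shut fingers; the grasp point (between the pads) lies 19 mm behind it; z points along the fingers, x is the direction in which the jaws open and shut, and the axes are right-handed (so a half turn about z gives the same grasp; the last joint's range is limited). The gripper opens to 85 mm and grips with 20 to 120 N. Pads are 22 mm wide; open, the fingers measure 114 mm over their backs; the gripper's body (76 mm by 85 mm) begins 54 mm behind the grasp point. The pads swing forward as they close: fully open they stand 13 mm farther back than shut.
Start: joints at [-1.203, 0.332, -0.065, 1.46, 0.022, 1.35, -0.088], TCP at [0.238, 0.578, 0.231] pointing down, gripper open.
Joint ranges: [-2.6, 2.6], [-0.5, 2.12], [-1.47, 1.34], [0.16, 2.42], [-1.27, 4.41], [0.06, 2.06], [-2.6, 2.6]. Speed limits (rad/s): [2.22, 2.22, 2.79, 2.79, 3.14, 3.14, 3.14].

### API

Orientations are given as a unit quaternion [x, y, z, w].
In Python, from workcell import monitor, eyes, ticket, models gives the robot as it stands.
- The arm moves only by the tool servo_tool, never from a script. Its argument "motion" is a list of rows, each a list of 7 numbers: the opening, from 0 (shut) to 1 (fully open), then the shift along the tool's x, y, z in m, then the turn, a rotation vector about the tool's x, y, z in degrees. In form: [[fingers, tx, ty, tz, rx, ry, rz], ...]. A call has 1 to 20 rows; each row is the pose to reach, as a shift and turn from the pose commanded when the call began, along the tool's axes at that moment; what a row does not reach only later rows make up. A row lasts 1/8 s, in which the tool goes at most 62.5 mm and 10.7 degrees, less where a joint would pass 70% of its speed; a pose out of reach is approached as far as the arm can. A call with a gripper value outside its range is refused whole. The fingers move at their own pace and stop on an object; "grip_force" is the grip in N (left out, the last holds). Time passes only in rows, so rows that repeat a pose let the fingers close. It gives the time, the measured TCP pose, the force and the opening at its end, in the units of the state.
- monitor.get_obs(): the state, without advancing time (a new reading comes with each control period).
- eyes.camera(name): name is "scene" or "top"; returns (picture, depth): 420x560x3 uint8, blue, green, red; 420x560 float32, m along the optical axis (not along the pixel's ray), 0 where there is no reading.
- eyes.camera_info(name): a dict with "intrinsics" (3x3 intrinsics, pixels), "extrinsics" (4x4, takes a point from world to camera coordinates). Camera axes: x right, y down, z forward; pixel columns grow to the right and rows downward; lengths in m; the calibration is good to about 2 mm. A picture is of the moment at which its call begins. camera_info takes no time and is no camera call.
- ticket.hand_in(): hands the job in, once; it reports no verdict.
Trained networks look in the newest picture that a camera, given by its name, has taken for a name from the list of things; names that differ only in an ending like _2 or _b are one class to them, and where a whole thing is asked for, a point or a joint stands for the part that bears it (a point fixed in the world has none). Each returns a list of dicts, best first, with "confidence" (0 to 1); they miss things now and then, are a little off and sometimes report something else, mostly with a low value. They report only what shows in the picture. A call takes as long as a camera call. They do not tell look-alikes from the thing itself.
- models.boxes_of(camera, thing): "point" ([x, y, z] in m, in the coordinates of the camera as it stood for that picture, good to about 4 mm: the middle of the surface that is visible of it).
The state is a dict: "clock": time; "joint_pos": joint angles; "joint_velocities": joint speeds; "tau": joint torques, N m; "position": TCP position; "ee_rot": TCP orientation; "ft_force": force on the tool from outside, world axes, zero at the start; "torque": the same for the moment, N m; "grip_width": opening from 0.0 (shut) to 1.0 (fully open).
Only numpy, scipy, OpenCV 4.12 (cv2) and the standard library are available. Lean on these libraries where they do the work, as an engineer would, in place of code of your own. Each camera call takes 0.05 s, during which the arm holds its last target. There are 200 camera calls.

## Working session

There is one attempt and no reset: what is moved stays moved. The work goes in short steps, Python scripts to look and compute and a tool call to move; the robot and the scene stay as the last step left them, time stands still between calls to the robot, and variables do not carry over. Pictures are saved under pics/ and viewed, about 8 in all and at most 12, crops included, and the job is handed in when it is done.

Besides the shell and the picture viewer there is one more tool, called after "Call:" as name([rows], argument=value, ...), one row to a line, values as JSON. servo_tool: Moves the arm, as the interface text tells. Its arguments: {"type":"object","properties":{"motion":{"type":"array"},"grip_force":{"type":"number"}},"required":["motion"]}

```bash
ls; mkdir -p pics
cat > h.py <<'E'
import numpy as np,cv2
from workcell import monitor,eyes,ticket,models
def cam(n):
    i=eyes.camera_info(n); return np.array(i["intrinsics"]),np.array(i["extrinsics"])
def toworld(n,p):
    K,E=cam(n); return (np.linalg.inv(E)@np.r_[p,1])[:3]
def topix(n,w):
    K,E=cam(n); c=(E@np.r_[w,1])[:3]; q=K@c; return q[:2]/q[2]
def cloud(n,d):
    K,E=cam(n); v,u=np.mgrid[:d.shape[0],:d.shape[1]]
    P=np.stack([(u-K[0,2])*d/K[0,0],(v-K[1,2])*d/K[1,1],d,np.ones_like(d)],-1)
    W=(P@np.linalg.inv(E).T)[...,:3]; W[d<=0]=np.nan; return W
E
python3 - <<'E'
from h import *
np.set_printoptions(precision=4,suppress=True)
for n in("top","scene"):
    im,d=eyes.camera(n); cv2.imwrite(f"pics/{n}0.png",im); np.save(f"{n}0.npy",d)
    for t in["projector","carrier","bar_top","slot_mouth","runway_end","loupe","slide_box","remote"]:
        for r in models.boxes_of(n,t)[:3]:
            w=toworld(n,r["point"]); print(n,t,round(r["confidence"],2),w,topix(n,w).round())
o=monitor.get_obs(); print(o)
E
```

```text
pics
top projector 0.67 [ 0.4987 -0.1907  0.1015] [406. 232.]
top carrier 0.74 [0.533  0.3092 0.0784] [212. 214.]
top carrier 0.68 [0.5452 0.1556 0.0202] [272. 212.]
top carrier 0.66 [ 0.7416 -0.2563  0.0177] [423. 145.]
top bar_top 0.69 [ 0.5045 -0.048   0.0518] [347. 229.]
top slot_mouth 0.73 [ 0.4966 -0.1884  0.1035] [406. 233.]
top runway_end 0.81 [ 0.5022 -0.1883  0.1033] [406. 231.]
top loupe 0.48 [0.6038 0.0353 0.0395] [316. 191.]
top slide_box 0.74 [ 0.6565 -0.1161  0.0416] [373. 173.]
top slide_box 0.47 [0.4409 0.0086 0.0191] [325. 252.]
top remote 0.82 [0.4404 0.0127 0.0198] [323. 252.]
scene projector 0.64 [ 0.5385 -0.1611  0.1072] [168. 162.]
scene carrier 0.91 [0.5557 0.161  0.0172] [304. 222.]
scene carrier 0.88 [ 0.7523 -0.2551  0.02  ] [ 95. 251.]
scene carrier 0.8 [0.728  0.0235 0.0178] [220. 270.]
scene slot_mouth 0.73 [ 0.5369 -0.1635  0.1013] [168. 164.]
scene runway_end 0.97 [ 0.5333 -0.1658  0.1064] [167. 161.]
scene loupe 0.64 [0.6199 0.0429 0.0334] [244. 228.]
scene loupe 0.39 [ 0.5347 -0.1659  0.1028] [167. 162.]
scene slide_box 0.59 [ 0.6709 -0.1065  0.0311] [173. 233.]
scene remote 0.97 [0.4521 0.0143 0.018 ] [256. 177.]
{'clock': 0.9, 'joint_pos': array([-1.2026,  0.3322, -0.0647,  1.4601,  0.0216,  1.3499, -0.0885]), 'joint_velocities': array([ 0.0006,  0.0006, -0.0017, -0.0013, -0.0001, -0.001 , -0.0004]), 'tau': array([  0.0004, -62.5205,   0.0493, -39.1827,   0.0165,   0.0017,
        -0.    ]), 'position': array([0.238 , 0.5779, 0.2313]), 'ee_rot': array([ 0.8309,  0.5564,  0.    , -0.    ]), 'ft_force': array([ 0.0779, -0.0875, -0.7313]), 'torque': array([ 0.0358,  0.0076, -0.0142]), 'grip_width': 1.002928612738296}
```

Run:
```python
import cv2
a=cv2.imread("pics/top0.png"); cv2.imwrite("pics/top0c.png",cv2.resize(a[130:310,290:490],None,fx=4,fy=4*0.83,interpolation=2))
```

```text
(no output)
```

View pics/top0.png

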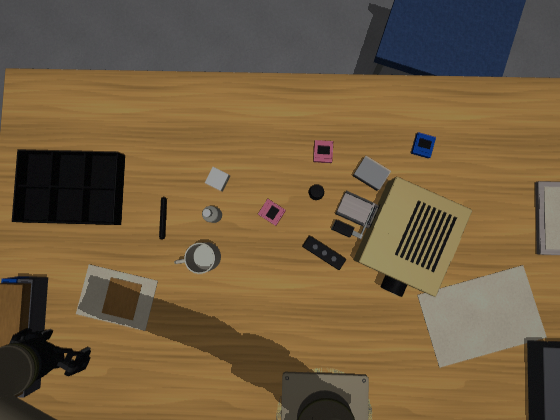

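View pics/top0c.png

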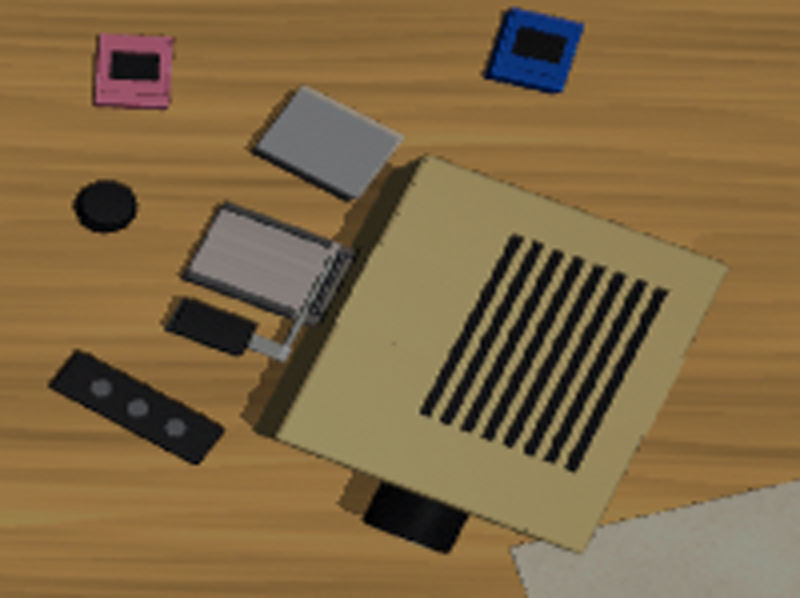

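```bash
cat > fit.py <<'E'
from h import *
from scipy.optimize import minimize
np.set_printoptions(precision=4,suppress=True)
d=np.load("top0.npy");W=cloud("top",d)
z=W[...,2];m=((z>.09)&(z<.12)).astype(np.uint8);m[:,:345]=0;m[:150]=0;m[300:]=0;m[:,480:]=0
n,l,s,c=cv2.connectedComponentsWithStats(m);k=1+s[1:,4].argmax();P=W[l==k]
print(len(P),np.median(P[:,2]))
r=cv2.minAreaRect((P[:,:2]*1000).astype(np.float32));print(r);b=cv2.boxPoints(r);print(b)
# pixel pitch
print("pitch",np.linalg.norm(W[230,400]-W[230,401]))
# edges: local frame fit
def pose(p): 
    th=p[2];return np.array([[np.cos(th),-np.sin(th)],[np.sin(th),np.cos(th)]])
import itertools
# yaw: projector +y dir ~ towards world +y,+x small
E=[b[(i+1)%4]-b[i] for i in range(4)]
for e in E: print(np.linalg.norm(e),np.degrees(np.arctan2(e[1],e[0])))
# black cap & deck
im=cv2.imread("pics/top0.png");g=im.max(2)
for nm,mm in(("cap",(z>.042)&(z<.056)&(g<60)),("deck",(z>.026)&(z<.042)&(g>90))):
    mm=mm.astype(np.uint8);mm[:200 if nm=="cap" else 185]=0;mm[245:]=0;mm[:,:328]=0;mm[:,383:]=0
    n,l,s,c=cv2.connectedComponentsWithStats(mm);k=1+s[1:,4].argmax();Q=W[l==k]
    print(nm,len(Q),np.median(Q,0),cv2.minAreaRect((Q[:,:2]*1000).astype(np.float32)))
E
python3 fit.py
```

```text
8029 0.10441865786777438
((490.10870361328125, -212.2515411376953), (211.69122314453125, 242.77633666992188), 67.09274291992188)
[[ 337.0943 -262.5005]
 [ 560.7243 -356.999 ]
 [ 643.1232 -162.0025]
 [ 419.4931  -67.5041]]
pitch 0.002664375499820888
242.77632 -22.907257
211.69124 67.092735
242.77635 157.09274
211.69122 -112.90726
cap 210 [ 0.5057 -0.0369  0.0474] ((505.3118591308594, -37.35740661621094), (52.285682678222656, 28.441936492919922), 67.25025939941406)
deck 618 [ 0.5608 -0.0715  0.0295] ((548.9371948242188, -66.52992248535156), (86.02509307861328, 92.4048080444336), 68.05842590332031)
```

View pics/scene0.png

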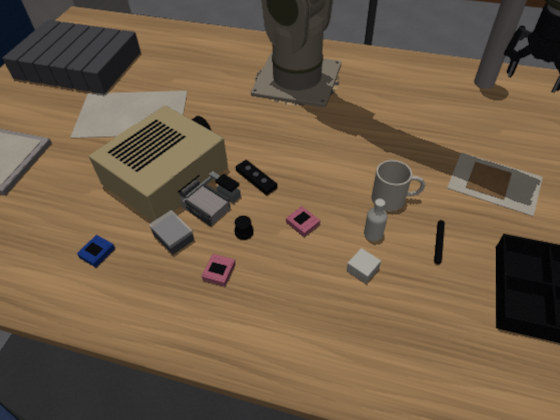

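Call:
servo_tool([
  [0.6, -0.039, 0.043, 0, 0, 0, 7.5],
  [0.6, -0.078, 0.086, 0, 0, 0, 15],
  [0.6, -0.117, 0.129, 0, 0, 0, 22.6],
  [0.6, -0.156, 0.172, 0, 0, 0, 30],
  [0.6, -0.195, 0.215, 0, 0, 0, 37.7],
  [0.6, -0.234, 0.258, 0, 0, 0, 45],
  [0.6, -0.273, 0.3, 0, 0, 0, 53],
  [0.6, -0.312, 0.343, 0, 0, 0, 60],
  [0.6, -0.35, 0.386, 0, 0, 0, 68],
  [0.6, -0.389, 0.429, 0, 0, 0, 75],
  [0.6, -0.428, 0.472, 0, 0, 0, 83],
  [0.6, -0.467, 0.515, 0, 0, 0, 90.5],
  [0.6, -0.467, 0.515, 0, 0, 0, 90.5],
  [0.6, -0.467, 0.515, 0, 0, 0, 90.5],
  [0.6, -0.467, 0.515, 0, 0, 0, 90.5],
  [0.6, -0.467, 0.515, 0, 0, 0, 90.5],
  [0.6, -0.467, 0.515, 0, 0, 0, 90.5],
], grip_force=20)

```text
clock: 3.02
position: [0.5363, -0.0495, 0.2314]
ee_rot: [0.98, -0.198, 0.0, -0.0]
ft_force: [1.4, -0.3, 0.2]
grip_width: 0.599
```

Call:
servo_tool([
  [0.6, 0, 0, 0.04, 0, 0, 0],
  [0.6, 0, 0, 0.08, 0, 0, 0],
  [0.6, 0, 0, 0.12, 0, 0, 0],
  [0.6, 0, 0, 0.145, 0, 0, 0],
  [0.6, 0, 0, 0.161, 0, 0, 0],
  [0.6, 0, 0, 0.161, 0, 0, 0],
  [0.6, 0, 0, 0.161, 0, 0, 0],
  [0.6, 0, 0, 0.161, 0, 0, 0],
])

```text
clock: 4.03
position: [0.537, -0.05, 0.0713]
ee_rot: [0.98, -0.198, 0.001, -0.0]
ft_force: [0.7, -0.0, -0.7]
grip_width: 0.601
```

Run:
```python
from h import *
np.set_printoptions(precision=4,suppress=True)
ims=[]
O=np.array([.5403,-.119,0]);ux=np.array([.921,-.389,0]);uy=np.array([.389,.921,0]);Z=np.array([0,0,1.])
for n in("top","scene"):
    im,d=eyes.camera(n);np.save(n+"1.npy",d)
    c=topix(n,O+uy*.062-.03*ux+.05*Z).astype(int);a=im[c[1]-50:c[1]+50,c[0]-65:c[0]+65]
    ims.append(cv2.resize(a,(780,600),interpolation=2)[:, :][::1])
    if n=="scene":
        W=cloud(n,d);v=slice(c[1]-60,c[1]+40);h=slice(c[0]-50,c[0]+50);P=W[v,h].reshape(-1,3)
        L=np.c_[(P-O)@ux,(P-O)@uy,P[:,2]]*1000
        s=(L[:,1]>40)&(L[:,1]<90)&(L[:,2]>53)&(L[:,2]<105)&(L[:,0]>-110)&(L[:,0]<60);L=L[s]
        for lo in range(54,100,6):
            q=L[(L[:,2]>=lo)&(L[:,2]<lo+6)]
            if len(q):
                a=q[q[:,0]<-31];b=q[q[:,0]>=-31]
                for t in(a,b):
                    if len(t):print(lo,len(t),t.min(0).round(),t.max(0).round())
        # cap up?
cv2.imwrite("pics/near1.png",cv2.resize(np.vstack(ims),(520,600*1*800//600)) if 0 else cv2.resize(np.hstack(ims),(800,308)))
print(monitor.get_obs()["ft_force"])
```

```text
72 8 [-63.  55.  73.] [-54.  72.  77.]
72 3 [-1. 71. 75.] [ 4. 75. 78.]
78 21 [-66.  52.  79.] [-53.  76.  84.]
78 11 [-2. 58. 79.] [ 9. 76. 84.]
84 18 [-66.  54.  86.] [-53.  76.  90.]
84 17 [-2. 58. 84.] [12. 76. 90.]
90 20 [-69.  53.  90.] [-54.  77.  96.]
90 20 [-3. 58. 91.] [12. 75. 95.]
96 17 [-68.  52.  96.] [-53.  76. 102.]
96 16 [-3. 63. 96.] [ 12.  75. 102.]
[-0.1683 -0.4587  0.0519]
```

View pics/near1.png

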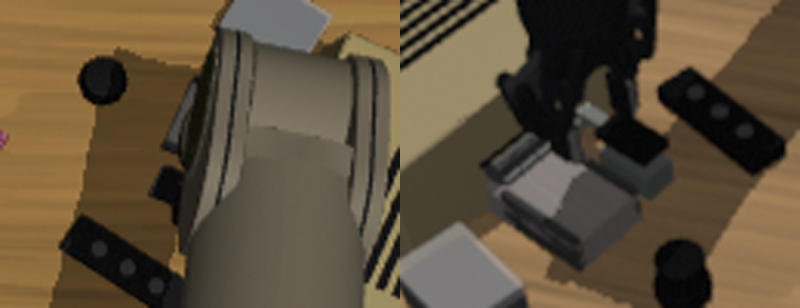

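Call:
servo_tool([
  [0.6, -0.003, 0, 0.008, 0, 0, 0],
  [0.6, -0.003, 0, 0.016, 0, 0, 0],
  [0.6, -0.003, 0, 0.022, 0, 0, 0],
  [0.6, -0.003, 0, 0.025, 0, 0, 0],
  [0.6, -0.003, 0, 0.028, 0, 0, 0],
  [0.6, -0.003, 0, 0.03, 0, 0, 0],
  [0.6, -0.003, 0, 0.032, 0, 0, 0],
  [0.6, -0.003, 0, 0.034, 0, 0, 0],
  [0.6, -0.003, 0, 0.034, 0, 0, 0],
])

```text
clock: 5.25
position: [0.5336, -0.0489, 0.0362]
ee_rot: [0.98, -0.198, -0.0, -0.0]
ft_force: [-3.2, 0.6, 3.7]
grip_width: 0.599
```

Call:
servo_tool([
  [0.6, 0, 0, 0.001, 0, 0, 0],
  [0.6, 0, 0, 0.002, 0, 0, 0],
  [0.6, 0, 0, 0.002, 0, 0, 0],
  [0.6, 0, 0, 0.002, 0, 0, 0],
])

```text
clock: 5.75
position: [0.5337, -0.0489, 0.0347]
ee_rot: [0.98, -0.198, 0.0, -0.0]
ft_force: [-4.9, -0.0, 10.1]
grip_width: 0.599
```

Call:
servo_tool([
  [0.6, 0, 0, 0.001, 0, 0, 0],
  [0.6, 0, 0, 0.001, 0, 0, 0],
  [0.6, 0, 0, 0.001, 0, 0, 0],
])

```text
clock: 6.12
position: [0.5338, -0.0488, 0.0344]
ee_rot: [0.98, -0.199, -0.0, -0.0]
ft_force: [-8.6, 0.3, 20.3]
grip_width: 0.601
```

```bash
cat > look.py <<'E'
from h import *
import sys
np.set_printoptions(precision=4,suppress=True)
O=np.array([.5403,-.119,0]);ux=np.array([.921,-.389,0]);uy=np.array([.389,.921,0]);Z=np.array([0,0,1.])
im,d=eyes.camera("scene");c=topix("scene",O+uy*.055-.02*ux+.05*Z).astype(int)
cv2.imwrite(sys.argv[1],cv2.resize(im[c[1]-45:c[1]+45,c[0]-60:c[0]+60],(800,600),interpolation=2))
W=cloud("scene",d);P=W.reshape(-1,3);L=np.c_[(P-O)@ux,(P-O)@uy,P[:,2]]*1000
cap=L[(abs(L[:,0]+64)<12)&(abs(L[:,1]-62)<24)&(L[:,2]>25)&(L[:,2]<53)];print("cap z",len(cap),np.percentile(cap[:,2],[10,50,90]))
q=L[(abs(L[:,0])<24)&(L[:,1]>2)&(L[:,1]<60)&(L[:,2]>25)&(L[:,2]<60)]
for y in range(2,60,6):
    t=q[(q[:,1]>=y)&(q[:,1]<y+6)]
    if len(t):print(y,len(t),np.percentile(t[:,2],[10,50,90]))
for r in models.boxes_of("scene","carrier"):
    w=toworld("scene",r["point"])-O;print(r["confidence"],w@ux*1000,w@uy*1000,w[2])
o=monitor.get_obs();print(o["clock"],o["ft_force"],o["torque"],o["position"])
E
python3 look.py pics/n2.png
```

```text
cap z 125 [34.9092 37.2134 47.4207]
2 27 [45.7455 48.3772 53.7969]
8 18 [45.6347 47.7372 48.9251]
14 19 [45.9955 47.364  48.9845]
20 17 [46.0391 47.5619 48.9701]
26 19 [45.9664 47.416  49.1928]
32 17 [46.0451 47.7622 48.6986]
38 19 [45.1661 47.835  49.512 ]
44 69 [28.1033 34.9129 46.4836]
50 19 [27.0926 28.9519 30.5913]
56 21 [27.733 29.268 30.568]
0.96 246.596767606387 -43.01425875558583 0.020725309439028394
0.9 -95.23623118728017 262.8237592646499 0.014316883826508309
0.78 119.91002944033565 205.63024794333788 0.015993917523987378
0.69 44.6391631242456 -64.06247139153552 0.101895021319374
6.225 [-8.1027  1.0613 20.2813] [0.323  2.4361 0.0283] [ 0.5338 -0.0488  0.0344]
```

View pics/n2.png

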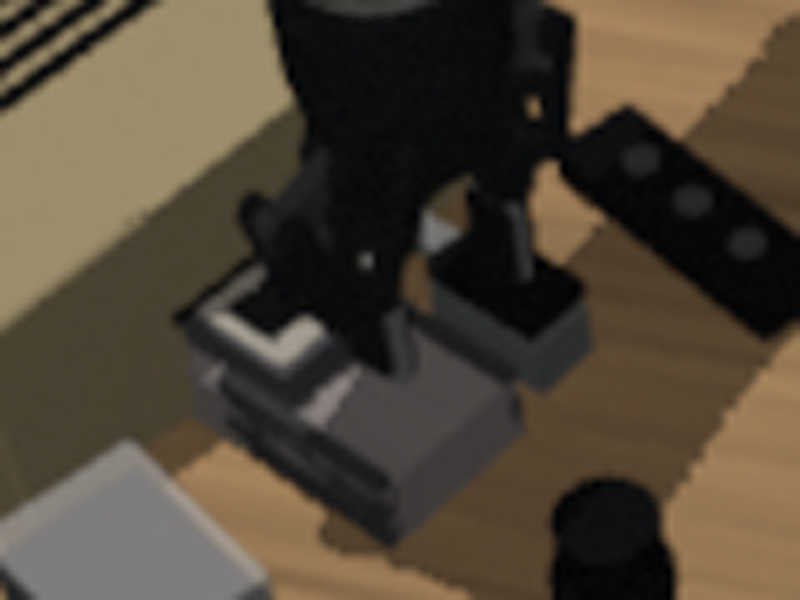

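Call:
servo_tool([
  [0.6, 0, 0, 0, 0, 0, 0],
  [0.6, 0, 0, 0, 0, 0, 0],
  [0.6, 0, 0, 0, 0, 0, 0],
  [0.6, 0, 0, 0, 0, 0, 0],
  [0.6, 0, 0, 0, 0, 0, 0],
  [0.6, 0, 0, 0, 0, 0, 0],
  [0.6, 0, 0, 0, 0, 0, 0],
  [0.6, 0, 0, 0, 0, 0, 0],
  [0.6, 0, 0, 0, 0, 0, 0],
  [0.6, 0, 0, 0, 0, 0, 0],
  [0.6, 0, 0, 0, 0, 0, 0],
  [0.6, 0, 0, 0, 0, 0, 0],
])

```text
clock: 7.72
position: [0.5338, -0.0488, 0.0344]
ee_rot: [0.98, -0.198, -0.0, -0.0]
ft_force: [-7.9, -0.0, 19.8]
grip_width: 0.597
```

```bash
python3 look.py pics/n3.png
python3 - <<'E'
import cv2,numpy as np
a=cv2.imread("pics/n2.png").astype(int);b=cv2.imread("pics/n3.png").astype(int);print("diff",(abs(a-b).max(2)>40).sum())
E
```

```text
cap z 128 [35.1829 37.5596 49.1451]
2 21 [46.9041 48.5158 55.4212]
8 23 [46.1782 47.8677 49.7146]
14 19 [45.8495 47.8159 49.9349]
20 13 [46.6885 47.755  49.0568]
26 16 [46.5194 48.0031 49.1086]
32 15 [46.0453 48.3002 50.1556]
38 21 [45.6594 46.6314 49.1796]
44 19 [45.6717 47.607  49.5857]
50 67 [27.8228 35.8181 46.2672]
56 16 [27.3091 28.5146 49.5412]
0.86 18.137318997598566 26.80842867523487 0.044468845780592736
0.83 121.85612502976059 201.719994348074 0.017623110338686798
0.83 247.5388893568014 -42.654467659995 0.020322182517469978
0.8 -95.59519549735153 261.61422333044504 0.013241026066491912
7.825 [-9.0744  0.5959 20.4355] [0.3176 2.3502 0.1439] [ 0.5338 -0.0488  0.0344]
diff 4825
```

View pics/n3.png

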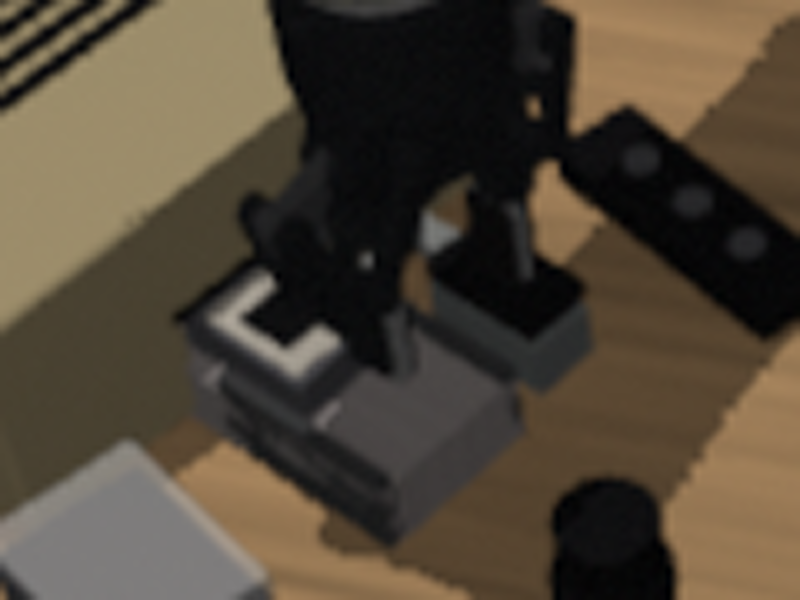

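Call:
servo_tool([
  [0.6, 0, 0, 0, 0, 0, 0],
  [0.6, 0, 0, 0, 0, 0, 0],
  [0.6, 0, 0, 0, 0, 0, 0],
  [0.6, 0, 0, 0, 0, 0, 0],
  [0.6, 0, 0, 0, 0, 0, 0],
  [0.6, 0, 0, 0, 0, 0, 0],
  [0.6, 0, 0, 0, 0, 0, 0],
  [0.6, 0, 0, 0, 0, 0, 0],
  [0.6, 0, 0, 0, 0, 0, 0],
  [0.6, 0, 0, 0, 0, 0, 0],
  [0.6, 0, 0, 0, 0, 0, 0],
  [0.6, 0, 0, 0, 0, 0, 0],
  [0.6, 0, 0, 0, 0, 0, 0],
  [0.6, 0, 0, 0, 0, 0, 0],
  [0.6, 0, 0, 0, 0, 0, 0],
  [0.6, 0, 0, 0, 0, 0, 0],
])

```text
clock: 9.82
position: [0.5338, -0.0488, 0.0344]
ee_rot: [0.98, -0.198, 0.0, -0.0]
ft_force: [-8.6, -0.2, 19.9]
grip_width: 0.599
```

```bash
python3 look.py pics/n4.png
python3 - <<'E'
import cv2,numpy as np
a=cv2.imread("pics/n3.png").astype(int);b=cv2.imread("pics/n4.png").astype(int);print("diff",(abs(a-b).max(2)>40).sum())
E
```

```text
cap z 121 [34.8551 37.2766 47.5683]
2 28 [45.4912 48.2117 55.6768]
8 20 [46.1152 47.3078 48.5965]
14 15 [45.5721 47.5044 49.6567]
20 17 [45.8071 47.3759 49.4345]
26 18 [45.7994 47.6187 49.121 ]
32 17 [45.9752 47.6406 49.4276]
38 15 [44.7132 47.3209 49.1174]
44 21 [45.788  47.2359 48.9054]
50 65 [27.7489 36.0606 46.2415]
56 17 [27.6599 28.8092 52.2645]
0.98 120.75056405893848 202.6304850838398 0.017711669443180256
0.97 -94.13902860680881 262.5389220135389 0.013899210308796262
0.89 248.9395160328134 -44.6099570370229 0.020213688432573318
0.67 17.656809123457958 25.504743589586916 0.04352086395820942
0.59 -276.8126839383388 386.1685443211202 0.054343274999177016
0.49 11.574077354564825 179.1177709860142 0.03592929119374644
9.925 [-9.2985  0.325  19.8889] [0.333  2.3175 0.1846] [ 0.5338 -0.0488  0.0344]
diff 0
```

The carrier has come to rest against the finger and the bar is down, so I'm handing in.

```bash
python3 -c "
from workcell import ticket
print(ticket.hand_in())"
```

```text
the job is handed in; nothing more can be done
None
```

I pressed the eject bar down onto its stop with one fingertip. The other fingertip stood over the runway and stopped the carrier part-way out. I handed the job in at about 10 s on the robot clock, with both fingers still holding.

**Bar:** the cap measured about 37 to 38 mm high, against 38 mm for fully down. The last millimetre of travel raised the push from about 10 N to a steady 20 N, which means it is on its stop.

**Carrier:** it rests flat, with its top at about 47.5 mm (expected 48), its leading end about 53 mm along the runway. It was still creeping a few millimetres at my first check. Two later pictures 2 s apart showed no change.

**Loose ends:**
- **Sideways force:** there was a steady force of about 8 to 9 N along world x that I did not trace. It is probably friction of the fingertip on the cap, and nothing was moving.
- **Other objects:** the close-up pictures showed the remote, slide box and loupe undisturbed. I did not re-measure the mug, slide stack, bottle and marker on the far side after the move.

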